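# Twist-lock the lid onto the bead canister

## Robot

A 6-joint arm with a two-finger parallel gripper is mounted at the origin on the work surface. World frame = base frame: x ahead of the robot, y to its left, z up, the work surface at z = 0. Lengths are in m, angles in degrees, forces in N, time in s.
With the tool pointing down it reaches from about 0.3 to 0.75 m from the base axis. Payload 8.5 kg.
Tool frame: the origin (TCP) lies at the very end of the fingers, on their centre line; the grasp point (between the pads) lies 19 mm behind it (env.grip_point_offset is the distance from the TCP to the grasp point, in m); z points along the fingers, y is the direction in which the jaws open and shut (so a half turn about z gives the same grasp; the last joint's range is limited). The gripper opens to 85 mm and grips with 20 to 120 N. Pads are 22 mm wide; open, the fingers measure 114 mm over their backs; the gripper's body (76 mm by 85 mm) begins 54 mm behind the grasp point. The pads swing forward as they close: fully open they stand 13 mm farther back than shut.
Start: joints at [64.441, 21.807, 74.336, -0, 83.858, -12.336], TCP at [0.126, 0.535, 0.231] pointing down, gripper open.
Joint ranges: [-178.18, 178.18], [-50.72, 133.34], [12.68, 142.11], [-81.47, 261.47], [9.98, 163.14], [-165.26, 165.26]. Speed limits (degrees/s): [136.94, 136.94, 180, 180, 180, 180].

## Interface

Orientations are given as a 3x3 rotation matrix whose columns are the frame's x, y, z axes.
In Python, from rig import env gives the robot as it stands.
- The arm moves only by the tool move_arm, never from a script. Its argument "moves" is a list of rows, each a list of 4 numbers: the shift along the tool's x, y, z in mm, then the turn about the tool's z in rad. In form: [[tx, ty, tz, spin], ...]. A call has 1 to 20 rows; each row is the pose to reach, as a shift and turn from the pose commanded when the call began, along the tool's axes at that moment; what a row does not reach only later rows make up. A row lasts 1/10 s, in which the tool goes at most 50 mm and 8.59 degrees, less where a joint would pass 70% of its speed; a pose out of reach is approached as far as the arm can. A call with a gripper value outside its range is refused whole. "grip" is the closure, from 0 (fully open) to 1 (shut), set as the call begins (left out, the last holds). The fingers move at their own pace and stop on an object; "grip_force" is the grip in N (left out, the last holds). Time passes only in rows, so rows that repeat a pose let the fingers close. It gives the time, the measured TCP pose, the force and the opening at its end, in the units of the state.
- env.observe(): the state, without advancing time (a new reading comes with each control period).
- env.get_image(name): name is "scene" or "top"; returns the picture (420x560x3 uint8, red, green, blue); there is no depth.
- env.get_calibration(name): a dict with "fovy" (degrees; the focal length in pixels is half the picture's height over the tangent of half this angle, whatever the lens; pixels are square), "cx", "cy" (the principal point, pixels), "k1" (the pictures are not rectified: a ray, as slopes to the right and down, at radius r is drawn at 1 + k1 r^2 times it, then the intrinsics apply), "extrinsics" (4x4, takes a point from world to camera coordinates). Camera axes: x right, y up, looking along -z (the intrinsics and any distortion apply to the point x, -y, -z); pixel columns grow to the right and rows downward; lengths in m; the calibration is good to about 2 mm. A picture is of the moment at which its call begins. get_calibration takes no time and is no camera call.
- env.close_job(): hands the job in, once; it reports no verdict.
Trained networks look in the newest picture that a camera, given by its name, has taken for a name from the list of things; names that differ only in an ending like _2 or _b are one class to them, and where a whole thing is asked for, a point or a joint stands for the part that bears it (a point fixed in the world has none). Each returns a list of dicts, best first, with "conf" (0 to 1); they miss things now and then, are a little off and sometimes report something else, mostly with a low value. They report only what shows in the picture. A call takes as long as a camera call. They do not tell look-alikes from the thing itself.
- env.silhouettes(camera, name): "region" (420x560 bool, what is visible of it) and "point" ([row, column] in pixels, amid what is visible of it).
- env.tip_of(camera, name): "point" ([row, column] in pixels: a listed point, or the origin of a listed thing).
The state is a dict: "time_s": time; "q": joint angles; "qvel": joint speeds; "joint_efforts": joint torques, N m; "position": TCP position; "tool_rot": TCP orientation; "ft_force": force on the tool from outside, world axes, zero at the start; "wrist_torque": the same for the moment, N m; "grip_width": finger opening in m.
Only numpy, scipy, OpenCV 4.12 (cv2) and the standard library are available. Lean on these libraries where they do the work, as an engineer would, in place of code of your own. Each camera call takes 0.05 s, during which the arm holds its last target.

## Task

Close the green bead canister with its yellow lid: rest the lid centred on the mouth with its two tabs riding on top of the white rim, then, pressing lightly, turn it until the tabs drop through the two slots, and go on turning it clockwise (seen from above) until it is locked against its stop with the black grip bar in line with the red marks. Let go of it there, with the lid fully down, and leave everything else on the desk where it is.

Things in the scene. Friction and masses are not known exactly. Their poses are not given: they have to be found in the camera images.
- canister: Round green canister of beads, fixed to the desk: 104 mm across, 95 mm tall, on a wooden foot 136 mm across, 8 mm high. Origin: centre of its underside, z up. A white inner rim, 8 mm thick, its top flush with the canister's top, leaves a round opening of 76 mm, cut by two opposite slots. +x and -x point to the red marks (10 mm wide) on the outside wall.
- canister_mouth (a point): Centre of the canister's mouth, level with the top of the rim, 95 mm above the desk; axes as the canister's.
- canister_slot (a point): Middle of one of the two opposite slots in the rim, at its top, 42 mm from the axis. Slots are 24 mm wide, reach out to a radius of 46 mm, and lie 40 degrees (0.70 rad) counter-clockwise, seen from above, of the red marks. A white block 24 mm wide on the outside wall marks each.
- canister_mark (a point): One of the two opposite red marks, on the outside wall in the canister's +x direction, 54 mm from the axis, 84 mm above the desk. Once through the slots the lid turns clockwise by 40 degrees to a hard stop, where its tabs and bar point at the red marks (locked). Counter-clockwise it is stopped after 3 degrees.
- lid: Yellow lid, loose, about 0.2 kg, standing upright on its plug at the start. Origin: centre of the plug's underside, z up. Plug 73 mm across (its lowest 8 mm taper to 62 mm), 28 mm tall, 1.5 mm radial clearance in the opening. Above it a disc 104 mm across, 6 mm thick, 28 to 34 mm above the origin. The lid is the same after a half turn.
- lid_bar (a point): Centre of the black upright grip bar on the lid, 52 mm above the lid's origin: 70 mm long (along the lid's x), 16 mm wide (y), standing 37 mm above the disc (34 to 71 mm above the origin). Pinch it across its width from above.
- lid_tab (a point): Middle of one of the lid's two opposite orange tabs, on its +x side, 15 mm above the lid's origin. The tabs stick out of the plug under the two ends of the bar to a radius of 43 mm; they are 18 mm wide and 6 mm thick (12 to 18 mm above the origin).
- lid_seat (a point): Centre of the underside of the lid's disc, 28 mm above the lid's origin; axes as the lid's. It is 16 mm above canister_mouth while the tabs ride on the rim (the plug's lowest 12 mm already in the opening), and level with it once the tabs have dropped through the slots.
- tape: Green ring of tape lying flat, 64 mm across, 20 mm high; origin at the centre of its underside. To be left alone.
- drink: Brown drink bottle with red cap, 64 mm across, 200 mm tall; origin at the centre of its underside. To be left alone.
- papercup: White paper cup, 84 mm across, 65 mm tall; origin at the centre of its underside. To be left alone.
- greenbox: Green rounded box 90 x 75 x 55 mm; origin at the centre of its underside. To be left alone.
- phone: Phone lying flat, yellow case with black screen, 155 x 75 x 9 mm; origin at the centre of its underside. To be left alone.
- scissors: Scissors lying flat, black handles and steel blades, about 160 mm long and 12 mm high; origin between the blades' root and the handles. To be left alone.
- marker: Red marker pen lying flat, 130 mm long, 14 mm thick; origin at its underside. To be left alone.
Things that resemble listed ones, but are neither listed nor needed, are in the scene too. What is meant by the lid is not blue or purple, and is the larger of those in its own colour.

How it is judged:
By the outcome, as a careful person would: the job done as asked, in the order asked, and still so for the second after the job is handed in, with the robot touching nothing.
It also fails if it takes over 58 s, if anything falls off the work surface, if the arm or the gripper's body presses on something with over 40 N, if the wrist force passes 120 N, or if a joint passes its speed limit or range.

## Working session

There is one attempt and no reset: what is moved stays moved. The work goes in short steps, Python scripts to look and compute and a tool call to move; the robot and the scene stay as the last step left them, time stands still between calls to the robot, and variables do not carry over. Pictures are saved under pics/ and viewed, and the job is handed in when it is done.

Besides the shell and the picture viewer there is one more tool, called after "Emit:" as name(argument=value, ...) on one line, values as JSON. move_arm: Moves the arm, as the interface text tells. Its arguments: {"type":"object","properties":{"moves":{"type":"array"},"grip":{"type":"number"},"grip_force":{"type":"number"}},"required":["moves"]}

```bash
ls; mkdir -p pics; python3 - <<'E'
from rig import env
import cv2
s=env.observe();print({k:s[k] for k in('time_s','position','tool_rot','ft_force','grip_width')},env.grip_point_offset)
for c in('scene','top'):
    im=env.get_image(c);cv2.imwrite(f'pics/{c}0.png',im[:,:,::-1]);k=env.get_calibration(c);print(k)
    for n in('lid','lid_bar','lid_tab','canister','canister_mouth','canister_slot','canister_mark'):
        print(c,n,[(d['conf'],d['point']) for d in env.tip_of(c,n)])
E
```

```text
pics
{'time_s': 0.0, 'position': array([0.12567722, 0.53514824, 0.23071436]), 'tool_rot': array([[-9.73485710e-01,  2.28746935e-01, -6.42453564e-04],
       [ 2.28747601e-01,  9.73484903e-01, -1.29544644e-03],
       [ 3.29089442e-04, -1.40805831e-03, -9.99998955e-01]]), 'ft_force': array([ 0.38359975, -0.63319273,  0.7246317 ]), 'grip_width': 0.08551426084163252} 0.0187
{'fovy': 52.91778899467793, 'cx': 285.1446105524697, 'cy': 210.73238888042295, 'k1': 0.00267437021099362, 'extrinsics': array([[-0.18825453,  0.98204728, -0.01197397,  0.0922805 ],
       [-0.64913043, -0.11526798,  0.75189293,  0.28898221],
       [ 0.73701419,  0.14931992,  0.65917649, -1.46944405],
       [ 0.        ,  0.        ,  0.        ,  1.        ]])}
scene lid [(0.92, [227.9, 155.0]), (0.77, [188.5, 244.8]), (0.71, [228.5, 210.9]), (0.66, [195.0, 161.2])]
scene lid_bar [(0.97, [212.3, 205.2]), (0.93, [216.3, 153.2]), (0.88, [189.3, 161.8]), (0.78, [173.6, 248.1]), (0.66, [297.5, 287.6])]
scene lid_tab [(0.87, [190.1, 162.0]), (0.79, [230.8, 201.5]), (0.76, [173.1, 247.3]), (0.62, [230.8, 162.9])]
scene c
[... 444 characters left out ...]
 -0.56040311],
       [-0.07724128,  0.00283996,  0.99700838, -1.61782169],
       [ 0.        ,  0.        ,  0.        ,  1.        ]])}
top lid [(0.89, [218.6, 393.5]), (0.8, [278.3, 333.4]), (0.71, [218.4, 350.4]), (0.68, [251.3, 401.7])]
top lid_bar [(0.92, [249.4, 402.0]), (0.89, [223.2, 353.3]), (0.88, [280.7, 335.0]), (0.61, [218.5, 396.2])]
top lid_tab [(0.91, [293.3, 336.0]), (0.88, [211.9, 384.6]), (0.83, [255.5, 410.2]), (0.66, [210.6, 353.8])]
top canister [(0.65, [220.4, 216.6]), (0.19, [289.9, 172.3])]
top canister_mouth [(0.86, [217.1, 210.5]), (0.67, [200.9, 217.2])]
top canister_slot [(0.77, [204.2, 206.4])]
top canister_mark [(0.78, [202.3, 217.7]), (0.43, [163.6, 272.9])]
```

View pics/scene0.png

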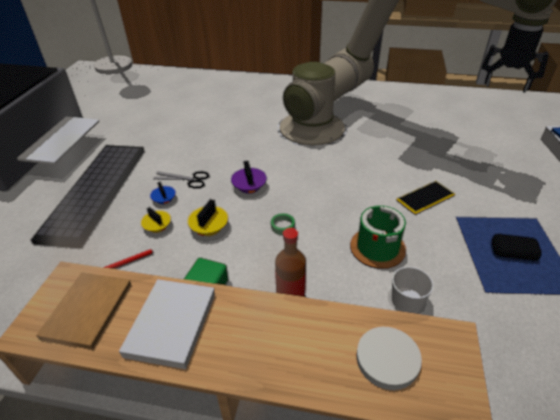

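View pics/top0.png

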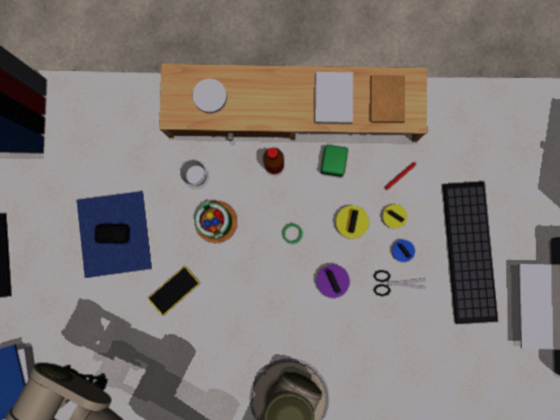

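```bash
python3 - <<'E'
import cv2
a=cv2.imread('pics/top0.png')
cv2.imwrite('pics/topL.png',cv2.resize(a[180:320,290:440],None,fx=4,fy=4,interpolation=cv2.INTER_CUBIC))
cv2.imwrite('pics/topC.png',cv2.resize(a[160:280,150:270],None,fx=5,fy=5,interpolation=cv2.INTER_CUBIC))
a=cv2.imread('pics/scene0.png')
cv2.imwrite('pics/sceneL.png',cv2.resize(a[150:270,110:290],None,fx=4,fy=4,interpolation=cv2.INTER_CUBIC))
E
```

```text
(no output)
```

View crops.

The larger yellow lid is at about row 221, col 352 in top and row 221, col 209 in scene. The smaller yellow, the blue and the purple ones are look-alikes. The canister is at about row 221, col 214 in top.

View pics/topL.png

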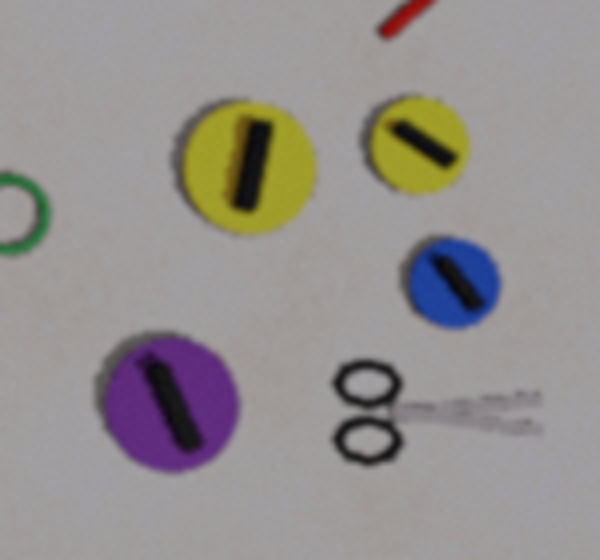

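View pics/topC.png

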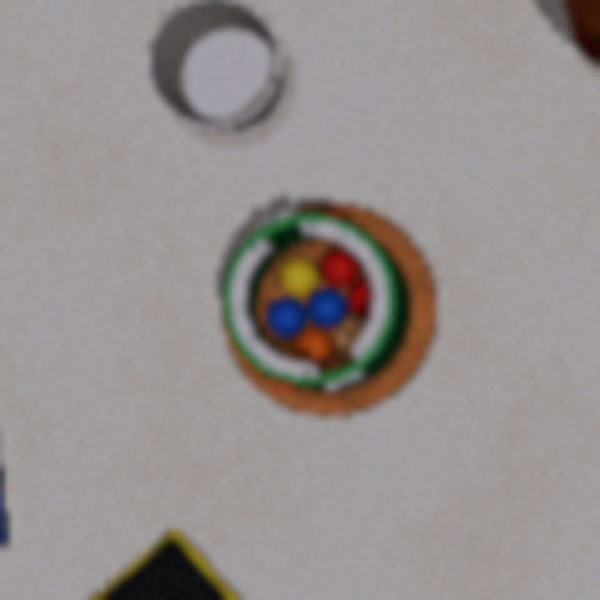

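View pics/sceneL.png

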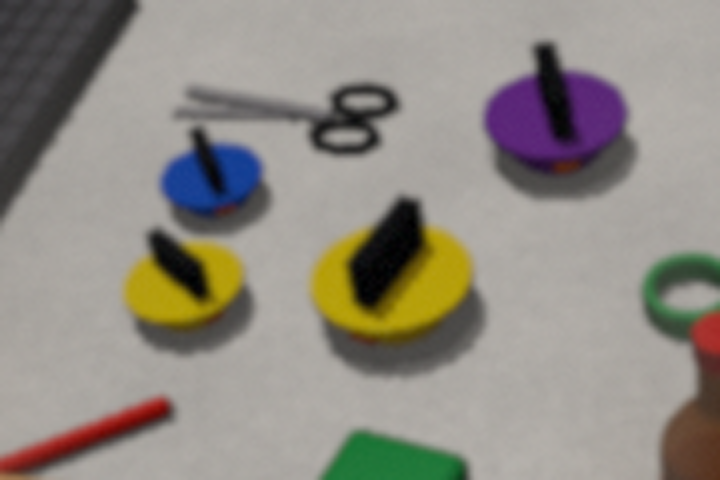

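```bash
cat > h.py <<'E'
import numpy as np, cv2
from rig import env
class Cam:
    def __init__(s,n):
        k=env.get_calibration(n); f=210/np.tan(np.radians(k['fovy'])/2)
        s.K=np.array([[f,0,k['cx']],[0,f,k['cy']],[0,0,1.]]); s.d=np.array([k['k1'],0,0,0.])
        E=np.diag([1,-1,-1,1.])@k['extrinsics']; s.R=E[:3,:3]; s.t=E[:3,3]; s.c=-s.R.T@s.t
    def proj(s,P):
        P=np.asarray(P,float).reshape(-1,3)
        return cv2.projectPoints(P,cv2.Rodrigues(s.R)[0],s.t,s.K,s.d)[0].reshape(-1,2)
    def back(s,uv,z):
        p=cv2.undistortPoints(np.asarray(uv,float).reshape(-1,1,2),s.K,s.d).reshape(-1,2)
        r=np.c_[p,np.ones(len(p))]@s.R
        return s.c+r*((z-s.c[2])/r[:,2])[:,None]
def circ(P,r=None):
    from scipy.optimize import least_squares
    x0=[*P[:,:2].mean(0)]+([] if r else [.05])
    f=lambda v:np.hypot(P[:,0]-v[0],P[:,1]-v[1])-(r if r else v[2])
    o=least_squares(f,x0,loss='soft_l1',f_scale=.001);return o.x,np.std(f(o.x))
E
python3 - <<'E'
from h import *
for c,box in(('top',(195,245,325,375)),('scene',(190,250,180,235))):
    cam=Cam(c); im=cv2.imread(f'pics/{c}0.png'); hsv=cv2.cvtColor(im,cv2.COLOR_BGR2HSV)
    r0,r1,c0,c1=box
    sub=im[r0:r1,c0:c1].astype(int); S=4
    big=cv2.resize(im[r0:r1,c0:c1],None,fx=S,fy=S,interpolation=cv2.INTER_LINEAR); H=cv2.cvtColor(big,cv2.COLOR_BGR2HSV)
    y=((H[...,0]>18)&(H[...,0]<36)&(H[...,1]>130)&(H[...,2]>80)).astype(np.uint8)
    n,l,st,_=cv2.connectedComponentsWithStats(y); y=(l==1+np.argmax(st[1:,4])).astype(np.uint8)
    ct=max(cv2.findContours(y,0,1)[0],key=cv2.contourArea); hu=cv2.convexHull(ct)[:,0]
    tf=lambda p:(np.asarray(p,float)+.5)/S-.5+[c0,r0]
    P=cam.back(tf(hu),.034); print(c,'disc',circ(P),circ(P,.052))
    b=(H[...,2]<60).astype(np.uint8); hm=cv2.fillConvexPoly(np.zeros_like(b),hu,1)
    b=b&cv2.dilate(hm,np.ones((3,3)),iterations=30)
    n,l,st,_=cv2.connectedComponentsWithStats(b); b=(l==1+np.argmax(st[1:,4]))
    ys,xs=np.nonzero(b); p=tf(np.c_[xs,ys])
    Q=cam.back(p,.053)[:,:2];m=Q.mean(0);w,v=np.linalg.eigh(np.cov((Q-m).T));print('bar c',m,'ang',np.degrees(np.arctan2(v[1,1],v[0,1])),np.sqrt(w*12))
    for n_ in('canister','lid'):
        pass
    # canister foot
    o=((hsv[...,0]>4)&(hsv[...,0]<20)&(hsv[...,1]>90)).astype(np.uint8)
    R=(190,255,185,245) if c=='top' else (195,275,340,420)
    r0,r1,c0,c1=R
    cv2.imwrite(f'pics/can_{c}.png',cv2.resize(im[r0:r1,c0:c1],None,fx=8,fy=8,interpolation=cv2.INTER_CUBIC))
E
```

```text
top disc (array([ 0.54578805, -0.18840427,  0.05076214]), np.float64(0.00032056682041052727)) (array([ 0.54577503, -0.18852748]), np.float64(0.00033437530516615123))
bar c [ 0.54615701 -0.18890184] ang 168.8292430001628 [0.01655932 0.06687611]
scene disc (array([ 0.55106515, -0.18799761,  0.05173185]), np.float64(0.001947922542124955)) (array([ 0.55117007, -0.18803543]), np.float64(0.0019356760473024557))
bar c [ 0.54907957 -0.18923751] ang -179.07837605783146 [0.02989863 0.08401219]
```

View pics/can_top.png

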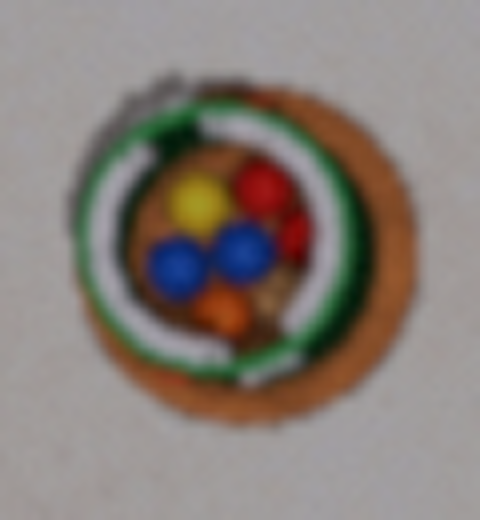

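View pics/can_scene.png

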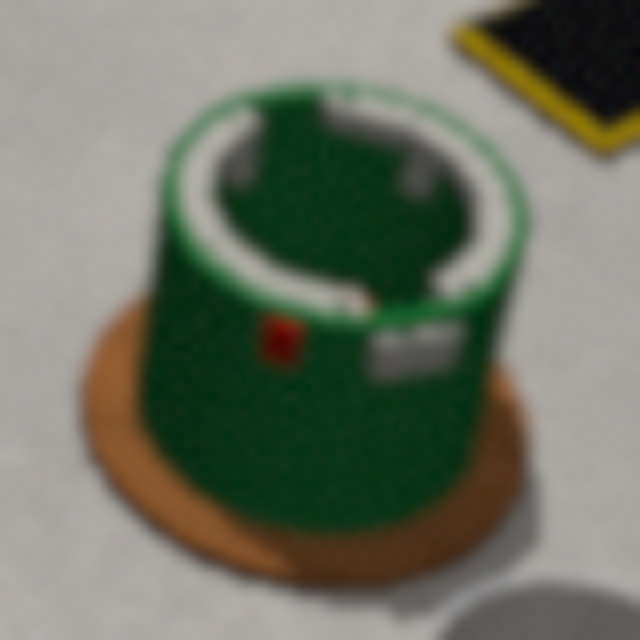

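```bash
cat > fit.py <<'E'
from h import *
from scipy.optimize import minimize
a=np.linspace(0,2*np.pi,120,endpoint=False)
def ringpts(c,r,z,an=a): return np.c_[c[0]+r*np.cos(an),c[1]+r*np.sin(an),np.full(len(an),z)]
S=8
class Ren:
    def __init__(s,cam,im,box):
        s.cam=cam;s.b=box;s.im=im[box[0]:box[1],box[2]:box[3]].astype(float)
        s.h,s.w=s.im.shape[:2]
    def tf(s,P): return np.round((((s.cam.proj(P)-[s.b[2],s.b[0]])+.5)*S-.5)*16).astype(np.int32)
    def new(s): return np.zeros((s.h*S,s.w*S),np.uint8)
    def poly(s,img,P,lab,hull=False):
        q=s.tf(P)
        if hull: q=cv2.convexHull(q)[:,0]
        cv2.fillPoly(img,[q],lab,shift=4)
    def fracs(s,L,n):
        return np.stack([cv2.resize(cv2.GaussianBlur((L==i).astype(np.float32),(0,0),S*.9),(s.w,s.h),interpolation=cv2.INTER_AREA).ravel() for i in range(n)],1)
    def cost(s,L,n,mask=None):
        F=s.fracs(L,n); Y=s.im.reshape(-1,3)
        if mask is not None:
            m=F[:,mask].sum(1)<.02;F=F[m];Y=Y[m]
        X,_,_,_=np.linalg.lstsq(F,Y,rcond=None); return np.sqrt(np.mean((F@X-Y)**2))
def lidL(r,v,zb=0.,outer=True):
    x,y,t=v[:3]; L=r.new()
    u=np.array([np.cos(t),np.sin(t)]);w=np.array([-u[1],u[0]])
    r.poly(L,ringpts((x,y),.052,zb+.028),3); 
    r.poly(L,np.r_[ringpts((x,y),.052,zb+.028),ringpts((x,y),.052,zb+.034)],3,True)
    r.poly(L,ringpts((x,y),.052,zb+.034),1)
    B=np.array([[*(np.array([x,y])+i*.035*u+j*.008*w),zb+z] for i in(-1,1) for j in(-1,1) for z in(.034,.071)])
    r.poly(L,B,2,True); return L
def canL(r,v):
    x,y,t=v; L=r.new(); c=(x,y)
    r.poly(L,ringpts(c,.068,.008),1)
    r.poly(L,np.r_[ringpts(c,.052,.008),ringpts(c,.052,.095)],2,True)
    r.poly(L,ringpts(c,.052,.095),3)
    r.poly(L,ringpts(c,.046,.095),4)
    # opening (masked) incl slots
    r.poly(L,ringpts(c,.038,.095),5)
    u=np.array([np.cos(t),np.sin(t)]);w=np.array([-u[1],u[0]])
    for s in(1,-1):
        ph=np.arcsin(12/46); an=np.linspace(-ph,ph,9)+t+(0 if s>0 else np.pi)
        q=np.array([[*(np.array(c)+s*.03*u+j*.012*w),.095] for j in(1,-1)])
        if s<0:q=q[::-1]
        r.poly(L,np.r_[q,ringpts(c,.046,.095,an)],5)
    # blocks on wall
    return L
def best(f,x0,d):
    sim=np.array([x0]+[np.array(x0)+np.eye(3)[i]*d[i] for i in range(3)])
    o=minimize(f,x0,method='Nelder-Mead',options=dict(initial_simplex=sim,xatol=1e-5,fatol=1e-4,maxiter=200));return o.x,o.fun
E
python3 - <<'E'
from fit import *
I={c:cv2.imread(f'pics/{c}0.png') for c in('top','scene')}
for c,bl,bc in(('top',(202,240,332,374),(192,250,188,242)),('scene',(197,240,186,232),(203,266,347,412))):
    cam=Cam(c)
    r=Ren(cam,I[c],bl); x,f=best(lambda v:r.cost(lidL(r,v),4),[.546,-.1885,np.radians(-11)],(.004,.004,.1)); print(c,'lid',x[:2],np.degrees(x[2]),f)
    r=Ren(cam,I[c],bc)
    z=cam.back([[214,220]] if c=='top' else [[381,220]],.08)[0]
    x,f=best(lambda v:r.cost(canL(r,v),6),[z[0],z[1],np.radians(21)],(.004,.004,.15)); print(c,'can',x[:2],'slot',np.degrees(x[2]),f)
E
```

```text
top lid [ 0.54610424 -0.18732789] -9.073975651243545 11.18486497782985
top can [0.54165138 0.23992272] slot 22.713481081185087 17.30084428434946
scene lid [ 0.55258582 -0.18746364] -7.44124664714433 26.58599016267688
scene can [0.54455616 0.23990941] slot 24.083427283432915 20.393841460868202
```

```bash
cat >> h.py <<'E'
def go(target,yaw=None):
    s=env.observe();R=s['tool_rot'];p=s['position']
    print('t',s['time_s'],'pos',p.round(4),'yaw',np.degrees(np.arctan2(R[1,0],R[0,0])).round(2),'F',s['ft_force'].round(1),'w',s['grip_width'],'q',np.round(s['q'],1))
    print('shift mm',(R.T@(np.array(target)-p)*1000).round(1))
    if yaw is not None:
        d=-(np.radians(yaw)-np.arctan2(R[1,0],R[0,0])); d=(d+np.pi)%(2*np.pi)-np.pi; print('spin',d.round(4))
E
python3 -c "
from h import *
go([.547,-.188,.13],170)"
```

```text
t 0.8 pos [0.1258 0.5354 0.2313] yaw 166.78 F [ 0.   0.1 -0.2] w 0.08551178831837568 q [ 64.4  21.8  74.3  -0.   83.9 -12.3]
shift mm [-575.5 -607.9  101.3]
spin -0.0563
```

Emit:
move_arm(moves=[[-30,-32,5,0],[-60,-63,10,0],[-90,-95,16,0],[-120,-127,21,-0.01],[-150,-158,26,-0.02],[-180,-190,32,-0.03],[-210,-222,37,-0.03],[-240,-254,42,-0.04],[-275,-290,48,-0.05],[-310,-327,55,-0.056],[-345,-364,61,-0.056],[-380,-401,67,-0.056],[-415,-438,73,-0.056],[-450,-475,79,-0.056],[-485,-512,85,-0.056],[-520,-549,91,-0.056],[-550,-581,97,-0.056],[-570,-602,100,-0.056],[-575.5,-608,101,-0.056],[-575.5,-608,101,-0.056]], grip=0.45)

```text
time_s: 2.8
position: [0.5469, -0.1887, 0.1298]
tool_rot: [[-0.985, 0.175, -0.001], [0.175, 0.985, 0.0], [0.001, 0.0, -1.0]]
ft_force: [-0.8, 0.4, -0.1]
grip_width: 0.0469
```

```bash
python3 -c "
from h import *
go([.547,-.188,.04],170)
for c in ('top','scene'):
    im=env.get_image(c);cv2.imwrite(f'pics/{c}1.png',im[:,:,::-1])
a=cv2.imread('pics/top1.png')[170:270,300:420];b=cv2.imread('pics/scene1.png')[140:260,140:280]
cv2.imwrite('pics/m1.png',np.hstack([cv2.resize(a,(390,400)),cv2.resize(b,(390,400))]))"
```

```text
t 2.8 pos [ 0.5469 -0.1887  0.1298] yaw 169.92 F [-0.8  0.4 -0.1] w 0.046856789236305325 q [ -30.8   29.8   78.7    0.    71.5 -110.7]
shift mm [ 0.   0.7 89.8]
spin -0.0014
```

View pics/m1.png

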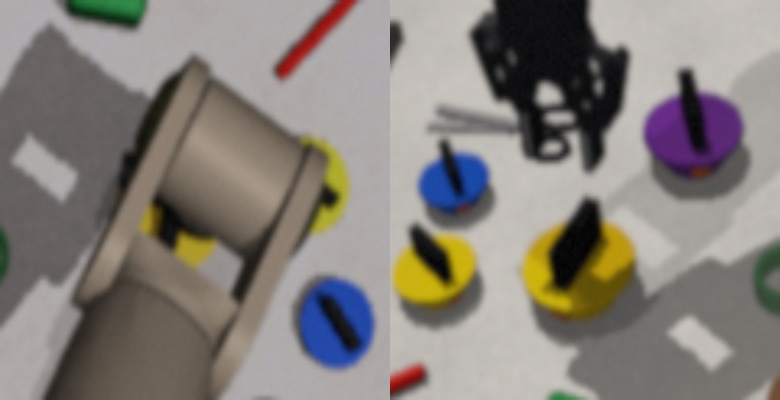

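Emit:
move_arm(moves=[[0,0.7,20,0],[0,0.7,45,0],[0,0.7,65,0],[0,0.7,80,0],[0,0.7,87,0],[0,0.7,88,0],[0,0.7,88,0]])

```text
time_s: 3.6
position: [0.5473, -0.1871, 0.0431]
tool_rot: [[-0.985, 0.173, 0.001], [0.173, 0.985, -0.0], [-0.001, -0.0, -1.0]]
ft_force: [-0.2, 0.3, -0.8]
grip_width: 0.0468
```

Emit:
move_arm(moves=[[0,0,0,0],[0,0,0,0],[0,0,0,0],[0,0,0,0],[0,0,0,0],[0,0,0,0]], grip=1, grip_force=60)

```text
time_s: 4.2
position: [0.5473, -0.1877, 0.0428]
tool_rot: [[-0.985, 0.174, 0.001], [0.174, 0.985, -0.001], [-0.001, -0.0, -1.0]]
ft_force: [-2.1, -1.3, 6.1]
grip_width: 0.015
```

```bash
python3 -c "
from h import *
go([.547,-.188,.16],170)
im=env.get_image('scene');cv2.imwrite('pics/s2.png',cv2.resize(im[140:260,140:280,::-1],None,fx=4,fy=4))"
```

```text
t 4.2 pos [ 0.5473 -0.1877  0.0428] yaw 169.98 F [-2.1 -1.3  6.1] w 0.01503682975106946 q [ -30.6   35.8   84.3   -0.    59.8 -110.6]
shift mm [ 1.000e-01 -4.000e-01 -1.172e+02]
spin -0.0003
```

View pics/s2.png

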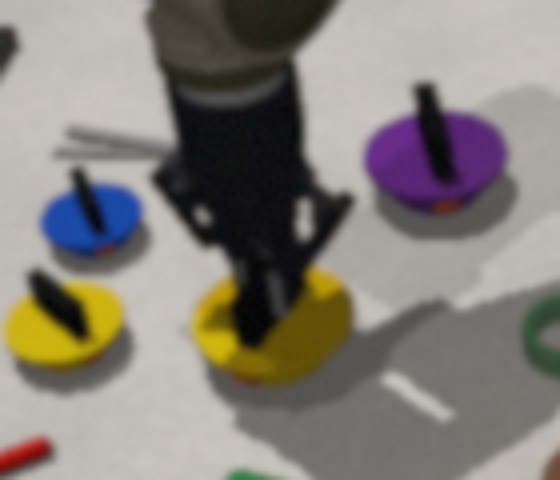

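```bash
python3 -c "
from h import *
go([.5425,.240,.180],246)"
```

```text
t 4.25 pos [ 0.5473 -0.1877  0.0428] yaw 169.98 F [-0.9 -1.1  7. ] w 0.014541979809234773 q [ -30.6   35.8   84.3   -0.    59.8 -110.6]
shift mm [  79.   420.3 -137.5]
spin -1.3267
```

Emit:
move_arm(moves=[[0,0,-5,0],[0,0,-20,0],[0,0,-45,0],[0,0,-75,0],[0,0,-105,0],[0,0,-127,0],[0,0,-137,0],[2,10,-137,-0.03]], grip=1, grip_force=90)

```text
time_s: 5.05
position: [0.547, -0.1777, 0.1798]
tool_rot: [[-0.99, 0.144, 0.001], [0.144, 0.99, -0.001], [-0.001, -0.001, -1.0]]
ft_force: [0.5, -0.9, -3.0]
grip_width: 0.0146
```

```bash
python3 -c "
from h import *
go([.5425,.240,.180],246)
im=env.get_image('scene');cv2.imwrite('pics/s3.png',cv2.resize(im[60:240,140:340,::-1],None,fx=3,fy=3))"
```

```text
t 5.05 pos [ 0.547  -0.1777  0.1798] yaw 171.71 F [ 0.5 -0.9 -3. ] w 0.014640516909359136 q [ -29.8   26.6   75.3   -0.    78.  -111.5]
shift mm [ 64.7 412.7  -0.5]
spin -1.2966
```

View pics/s3.png

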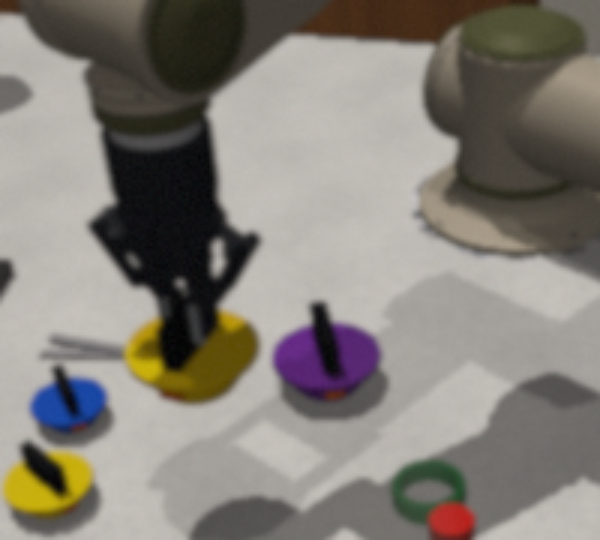

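The lid is held, its disc at about row 345/3+60. Carrying it to the canister.

Emit:
move_arm(moves=[[2,12,0,-0.03],[4,30,0,-0.09],[8,54,0,-0.18],[12,80,0,-0.27],[16,106,0,-0.36],[21,133,0,-0.45],[25,160,0,-0.54],[29,187,0,-0.63],[34,214,0,-0.72],[38,241,0,-0.81],[42,268,0,-0.9],[46,295,0,-0.99],[51,322,0,-1.08],[55,348,0,-1.15],[59,374,0,-1.22],[62,394,0,-1.26],[64,407,0,-1.29],[65,413,0,-1.297],[65,413,0,-1.297],[65,413,0,-1.297]])

```text
time_s: 7.1
position: [0.5421, 0.2402, 0.1791]
tool_rot: [[-0.407, -0.913, -0.0], [-0.913, 0.407, -0.0], [0.001, 0.0, -1.0]]
ft_force: [0.0, -0.8, -1.8]
grip_width: 0.0145
```

```bash
python3 -c "
from h import *
go([.5425,.240,.150],246)
for c in ('top','scene'):
    im=env.get_image(c);cv2.imwrite(f'pics/{c}4.png',im[:,:,::-1])
a=cv2.imread('pics/top4.png')[170:270,160:260];b=cv2.imread('pics/scene4.png')[140:280,300:440]
cv2.imwrite('pics/m4.png',np.hstack([cv2.resize(a,(400,400)),cv2.resize(b,(400,400))]))"
```

```text
t 7.1 pos [0.5421 0.2402 0.1791] yaw -114.03 F [ 0.  -0.8 -1.8] w 0.014538367491302794 q [  12.5   28.4   72.2   -0.    79.4 -143.5]
shift mm [ 0.  -0.5 29.1]
spin -0.0006
```

View pics/m4.png

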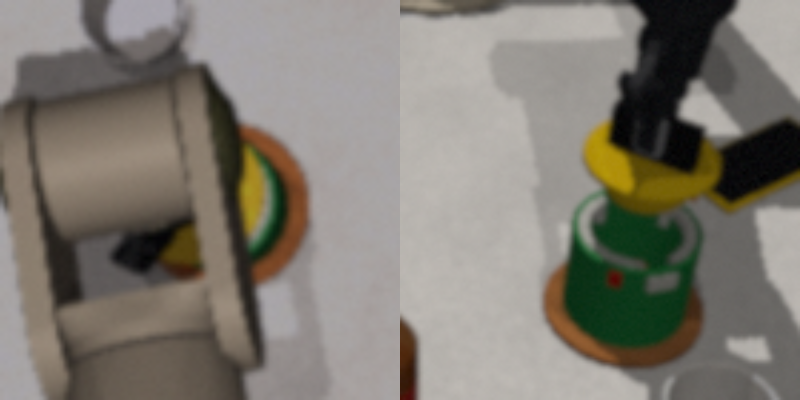

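```bash
cat > ov.py <<'E'
from fit import *
def overlay(img,c,box,sc,lid,can,zb,out):
    cam=Cam(c); r0,r1,c0,c1=box
    I=cv2.resize(img[r0:r1,c0:c1],None,fx=sc,fy=sc,interpolation=cv2.INTER_CUBIC)
    def L(P,col): cv2.polylines(I,[np.round(((cam.proj(P)-[c0,r0]+.5)*sc-.5)).astype(np.int32)],True,col,1)
    if lid is not None:
        L(ringpts(lid,.052,zb+.034),(255,0,255));L(ringpts(lid,.052,zb+.028),(255,0,0))
        u=np.array([np.cos(lid[2]),np.sin(lid[2])]);w=np.array([-u[1],u[0]])
        for z in(.034,.071): L([[*(np.array(lid[:2])+i*.035*u+j*.008*w),zb+z] for i,j in((-1,-1),(-1,1),(1,1),(1,-1))],(0,0,255))
    if can is not None:
        L(ringpts(can,.068,.008),(255,255,0));L(ringpts(can,.052,.095),(255,0,255));L(ringpts(can,.038,.095),(0,0,255));L(ringpts(can,.046,.095),(0,0,255))
        for t in(can[2],can[2]+np.pi):
            for s in(-1,1):
                d=np.array([np.cos(t),np.sin(t)]);w=np.array([-d[1],d[0]])*s*.012
                L([[*(np.array(can[:2])+.036*d+w),.095],[*(np.array(can[:2])+.046*d+w),.095]],(0,255,255))
    cv2.imwrite(out,I)
E
python3 -c "
from ov import *
overlay(cv2.imread('pics/scene4.png'),'scene',(175,275,345,425),6,(.5421,.2402,np.radians(66)),(.5446,.2399,np.radians(23.5)),.1363,'pics/o4.png')
overlay(cv2.imread('pics/top0.png'),'top',(185,255,180,250),8,None,(.5417,.2399,np.radians(22.7)),.1363,'pics/o0.png')"
```

```text
(no output)
```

View pics/o4.png

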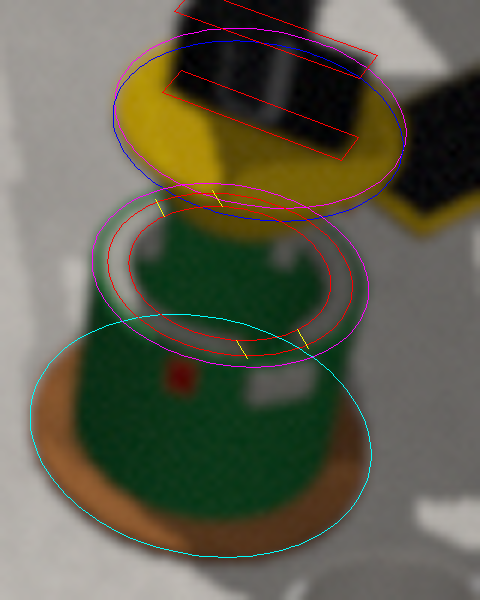

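View pics/o0.png

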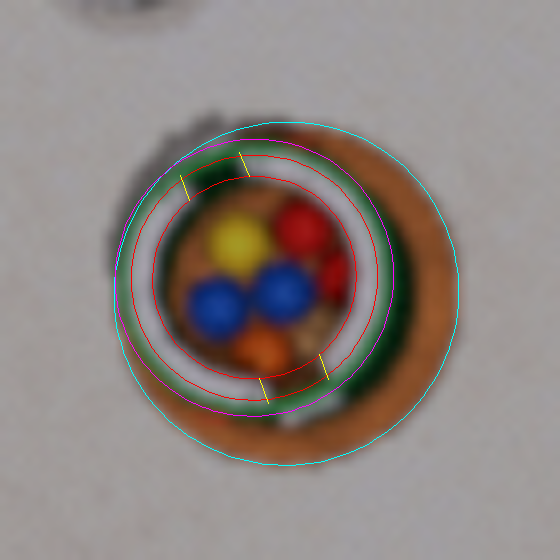

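```bash
cat > dl.py <<'E'
from fit import *
from scipy.optimize import least_squares
def disc(img,box,zb,c='scene',thr=(15,38,120,50),x0=(.5421,.24),ang=None,dbg=None):
    cam=Cam(c); r0,r1,c0,c1=box; S=6
    B=cv2.resize(img[r0:r1,c0:c1],None,fx=S,fy=S,interpolation=cv2.INTER_CUBIC);H=cv2.cvtColor(B,cv2.COLOR_BGR2HSV)
    m=((H[...,0]>thr[0])&(H[...,0]<thr[1])&(H[...,1]>thr[2])&(H[...,2]>thr[3])).astype(np.uint8)
    n,l,st,_=cv2.connectedComponentsWithStats(m);m=(l==1+np.argmax(st[1:,4])).astype(np.uint8)
    hu=max(cv2.findContours(m,0,1)[0],key=cv2.contourArea)[:,0].astype(float)
    p=(hu+.5)/S-.5+[c0,r0]
    def out(v):
        q=np.r_[cam.proj(ringpts(v,.052,zb+.028)),cam.proj(ringpts(v,.052,zb+.034))].astype(np.float32)
        return cv2.convexHull(q)[:,0]
    def d(v,pp):
        o=out(v).reshape(-1,1,2); return np.array([cv2.pointPolygonTest(o,(float(a),float(b)),True) for a,b in pp])
    v=np.array(x0,float)
    ctr=cam.proj([[*x0,zb+.031]])[0]; an=np.degrees(np.arctan2(p[:,1]-ctr[1],p[:,0]-ctr[0]))
    for tol in(2.5,1.2,.8):
        k=np.abs(d(v,p))<tol
        if ang is not None: k&=ang(an)
        v=least_squares(lambda v:d(v,p[k]),v,diff_step=1e-3,loss='soft_l1',f_scale=.3).x
    r=d(v,p[k])
    if dbg:
        for a in hu[k].astype(int): cv2.circle(B,tuple(a),1,(255,0,255),-1)
        cv2.imwrite(dbg,B)
    return v,k.sum(),r.std(),cam.proj([[*v,zb+.031]])[0]
E
python3 -c "
from dl import *
im=cv2.imread('pics/scene4.png')
print(disc(im,(175,225,355,425),.1363,dbg='pics/d4.png',ang=lambda a:(abs(a)>120)|((a>-40)&(a<10))|((a>50)&(a<60))))
print(disc(im,(175,225,355,425),.1363,ang=lambda a:(abs(a)>100)|((a>-40)&(a<30))))
I0=cv2.imread('pics/scene0.png');print(disc(I0,(190,250,182,235),0,x0=(.548,-.188),thr=(15,38,160,80),dbg='pics/d0.png'))
"
```

```text
(array([0.54387269, 0.24108482]), np.int64(193), np.float64(0.2732979047982937), array([387.93501469, 195.20259208]))
(array([0.54483158, 0.24062508]), np.int64(236), np.float64(0.29360708219643705), array([387.71671093, 195.45259506]))
(array([ 0.54770995, -0.18584279]), np.int64(316), np.float64(0.32973643562689453), array([208.97020215, 219.31406702]))
```

```bash
python3 -c "
import cv2,numpy as np
a=cv2.imread('pics/d4.png');b=cv2.imread('pics/d0.png');print(a.shape,b.shape)
h=360;cv2.imwrite('pics/d.png',np.hstack([cv2.resize(a,(420,300)),cv2.resize(b,(318,300))]))"
```

```text
(300, 420, 3) (360, 318, 3)
```

View pics/d.png

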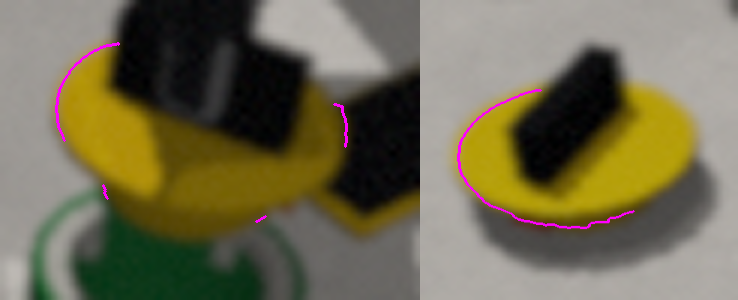

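Emit:
move_arm(moves=[[0,0,8,0],[0,0,20,0],[0,0,31,0],[0,0,37,0],[0,0,40,0],[0,0,42,0],[0,0,44,0],[0,0,46,0],[0,0,46,0]])

```text
time_s: 8.1
position: [0.5421, 0.2408, 0.1333]
tool_rot: [[-0.406, -0.914, -0.0], [-0.914, 0.406, 0.0], [0.0, 0.0, -1.0]]
ft_force: [0.3, -0.8, -2.2]
grip_width: 0.0148
```

Emit:
move_arm(moves=[[0,0,1,0],[0,0,2,0],[0,0,3,0],[0,0,4,0],[0,0,4,0]])

```text
time_s: 8.6
position: [0.542, 0.2408, 0.1292]
tool_rot: [[-0.406, -0.914, -0.0], [-0.914, 0.406, -0.0], [0.0, 0.0, -1.0]]
ft_force: [-0.2, 0.8, -2.3]
grip_width: 0.0147
```

Emit:
move_arm(moves=[[0,0,1,0],[0,0,2,0],[0,0,2,0]])

```text
time_s: 8.9
position: [0.5421, 0.2408, 0.1272]
tool_rot: [[-0.407, -0.914, -0.0], [-0.914, 0.407, -0.0], [0.0, 0.0, -1.0]]
ft_force: [-0.4, 0.1, -2.3]
grip_width: 0.0145
```

Emit:
move_arm(moves=[[0,0,0.5,0],[0,0,1,0],[0,0,1.5,0],[0,0,1.5,0]])

```text
time_s: 9.3
position: [0.5421, 0.2408, 0.1259]
tool_rot: [[-0.406, -0.914, 0.0], [-0.914, 0.406, 0.0], [-0.0, -0.0, -1.0]]
ft_force: [-0.6, -0.1, -1.5]
grip_width: 0.0147
```

```bash
python3 -c "
from h import *
go([.542,.240,.1258],246)
im=env.get_image('scene');cv2.imwrite('pics/s5.png',cv2.resize(im[160:270,330:440,::-1],None,fx=5,fy=5,interpolation=cv2.INTER_CUBIC))"
```

```text
t 9.3 pos [0.5421 0.2408 0.1259] yaw -113.98 F [-0.6 -0.1 -1.5] w 0.014658506603831074 q [  12.5   31.3   76.5    0.    72.1 -143.5]
shift mm [ 0.8 -0.2  0.1]
spin 0.0003
```

View pics/s5.png

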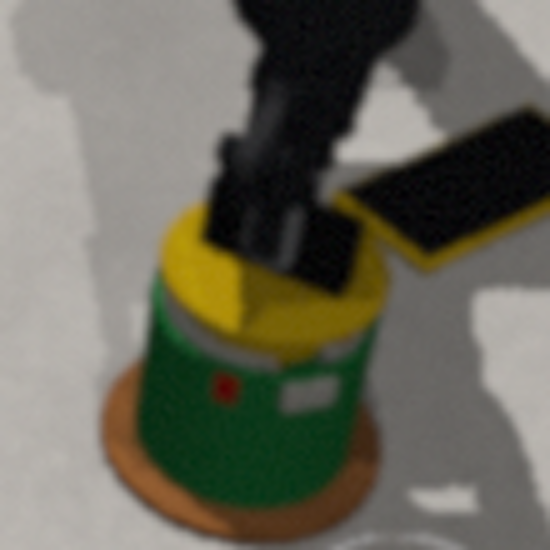

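Emit:
move_arm(moves=[[0,0,0.4,0],[0,0,0.8,0],[0,0,0.8,0]])

```text
time_s: 9.65
position: [0.5422, 0.2408, 0.1258]
tool_rot: [[-0.406, -0.914, 0.001], [-0.914, 0.406, 0.0], [-0.0, -0.001, -1.0]]
ft_force: [-2.8, -1.4, 5.1]
grip_width: 0.015
```

Emit:
move_arm(moves=[[0,0,0.4,0],[0,0,0.6,0],[0,0,0.6,0]])

```text
time_s: 9.95
position: [0.5422, 0.2408, 0.1257]
tool_rot: [[-0.406, -0.914, 0.001], [-0.914, 0.406, 0.0], [-0.001, -0.001, -1.0]]
ft_force: [-4.2, -2.8, 9.4]
grip_width: 0.0144
```

Emit:
move_arm(moves=[[0,0,0,0.04],[0,0,0,0.1],[0,0,0,0.17],[0,0,0,0.24],[0,0,0,0.31],[0,0,0,0.38],[0,0,0,0.45],[0,0,0,0.52],[0,0,0,0.58],[0,0,0,0.62],[0,0,0,0.64],[0,0,0,0.64]])

```text
time_s: 11.15
position: [0.5424, 0.2415, 0.1253]
tool_rot: [[-0.872, -0.49, 0.002], [-0.49, 0.872, 0.002], [-0.002, 0.0, -1.0]]
ft_force: [-1.6, 2.7, 6.5]
grip_width: 0.0144
```

```bash
python3 -c "
from h import *
go([.542,.240,.1258],203)
im=env.get_image('scene');cv2.imwrite('pics/s6.png',cv2.resize(im[160:270,330:440,::-1],None,fx=5,fy=5,interpolation=cv2.INTER_CUBIC))"
```

```text
t 11.15 pos [0.5424 0.2415 0.1253] yaw -150.65 F [-1.6  2.7  6.5] w 0.014446029550263608 q [ 1.260e+01  3.130e+01  7.660e+01  1.000e-01  7.190e+01 -1.068e+02]
shift mm [ 1.1 -1.1 -0.5]
spin 0.1109
```

View pics/s6.png

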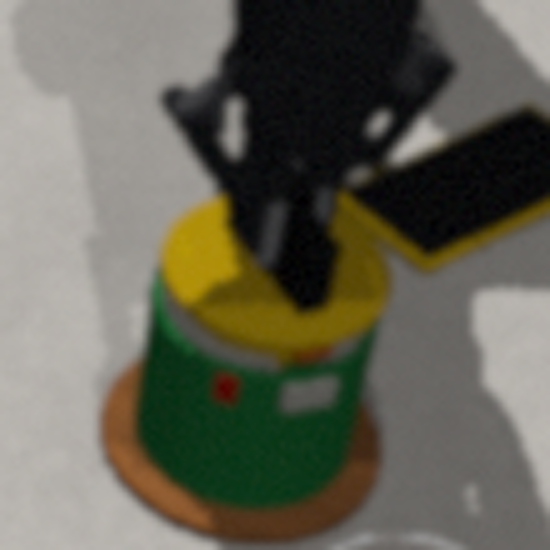

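Emit:
move_arm(moves=[[0,0,0.5,0.03],[0,0,0.5,0.05],[0,0,0.5,0.05]])

```text
time_s: 11.5
position: [0.542, 0.2408, 0.1237]
tool_rot: [[-0.895, -0.446, -0.0], [-0.446, 0.895, -0.0], [0.0, -0.0, -1.0]]
ft_force: [0.4, -1.0, -2.7]
grip_width: 0.0146
```

Emit:
move_arm(moves=[[0,0,0,0.015],[0,0,0,0.03],[0,0,0,0.03]])

```text
time_s: 11.8
position: [0.5421, 0.2407, 0.1236]
tool_rot: [[-0.908, -0.418, -0.001], [-0.418, 0.908, -0.0], [0.001, 0.0, -1.0]]
ft_force: [0.5, -0.7, -1.0]
grip_width: 0.0146
```

Emit:
move_arm(moves=[[0,0,0,0.015],[0,0,0,0.025],[0,0,0,0.025]])

```text
time_s: 12.1
position: [0.5421, 0.2408, 0.1239]
tool_rot: [[-0.918, -0.396, -0.0], [-0.396, 0.918, -0.0], [0.0, -0.0, -1.0]]
ft_force: [-0.3, 0.5, -2.2]
grip_width: 0.0146
```

It has dropped into the slots (TCP z below the rim-contact height, no contact force). Lowering.

Emit:
move_arm(moves=[[0,0,2,0],[0,0,4,0],[0,0,6,0],[0,0,6,0]])

```text
time_s: 12.5
position: [0.542, 0.2408, 0.1175]
tool_rot: [[-0.918, -0.396, -0.001], [-0.396, 0.918, -0.0], [0.001, 0.0, -1.0]]
ft_force: [-0.3, -0.3, -2.2]
grip_width: 0.0144
```

Emit:
move_arm(moves=[[0,0,2,0],[0,0,4,0],[0,0,6,0],[0,0,7,0],[0,0,7,0]])

```text
time_s: 13.0
position: [0.5421, 0.2408, 0.1108]
tool_rot: [[-0.918, -0.396, -0.0], [-0.396, 0.918, -0.0], [0.0, 0.0, -1.0]]
ft_force: [-0.1, -0.1, -1.5]
grip_width: 0.0149
```

Emit:
move_arm(moves=[[0,0,0.5,0],[0,0,1,0],[0,0,1.5,0],[0,0,1.5,0]])

```text
time_s: 13.4
position: [0.5423, 0.2407, 0.11]
tool_rot: [[-0.918, -0.396, 0.001], [-0.396, 0.918, 0.0], [-0.001, -0.0, -1.0]]
ft_force: [-2.3, -2.0, 3.0]
grip_width: 0.0142
```

Emit:
move_arm(moves=[[0,0,0,0.03],[0,0,0,0.09],[0,0,0,0.16],[0,0,0,0.23],[0,0,0,0.3],[0,0,0,0.37],[0,0,0,0.44],[0,0,0,0.51],[0,0,0,0.57],[0,0,0,0.61],[0,0,0,0.62],[0,0,0,0.62]])

```text
time_s: 14.6
position: [0.5421, 0.2413, 0.1099]
tool_rot: [[-0.978, 0.21, 0.001], [0.21, 0.978, 0.001], [-0.0, 0.001, -1.0]]
ft_force: [-3.1, 2.8, 6.0]
grip_width: 0.0149
```

```bash
python3 -c "
from h import *
go([.542,.240,.1098],163);print(env.observe()['wrist_torque'])"
```

```text
t 14.6 pos [0.5421 0.2413 0.1099] yaw 167.86 F [-3.1  2.8  6. ] w 0.014932844618903459 q [ 12.6  32.3  77.7   0.1  70.  -65.3]
shift mm [-0.2 -1.3  0.1]
spin 0.0848
[0.73207852 0.44373589 0.14571111]
```

Emit:
move_arm(moves=[[0,0,0,0.02],[0,0,0,0.04],[0,0,0,0.06],[0,0,0,0.06]])

```text
time_s: 15.0
position: [0.5421, 0.2411, 0.1099]
tool_rot: [[-0.963, 0.269, 0.001], [0.269, 0.963, 0.001], [-0.0, 0.001, -1.0]]
ft_force: [-3.2, 1.5, 5.4]
grip_width: 0.0146
```

```bash
python3 -c "
from h import *
go([.542,.240,.1098],163);print(env.observe()['wrist_torque'])"
```

```text
t 15.0 pos [0.5421 0.2411 0.1099] yaw 164.39 F [-3.2  1.5  5.4] w 0.014553413827108319 q [ 12.5  32.3  77.7   0.   70.  -61.9]
shift mm [-0.2 -1.1  0.1]
spin 0.0243
[0.64942101 0.45910536 0.26089208]
```

Emit:
move_arm(moves=[[0,0,0,0.015],[0,0,0,0.03],[0,0,0,0.03]])

```text
time_s: 15.3
position: [0.5418, 0.2407, 0.1099]
tool_rot: [[-0.955, 0.296, -0.0], [0.296, 0.955, -0.001], [-0.0, -0.001, -1.0]]
ft_force: [-5.4, -0.4, 7.4]
grip_width: 0.0146
```

```bash
python3 -c "
from h import *
go([.542,.240,.1098],163);print(env.observe()['wrist_torque'])"
```

```text
t 15.3 pos [0.5418 0.2407 0.1099] yaw 162.75 F [-5.4 -0.4  7.4] w 0.014646554373453604 q [ 12.5  32.3  77.7  -0.   70.  -60.2]
shift mm [-0.4 -0.6  0.1]
spin -0.0043
[0.207331   0.67054686 0.93466234]
```

Emit:
move_arm(moves=[[0,0,0,0.01],[0,0,0,0.02],[0,0,0,0.02]])

```text
time_s: 15.6
position: [0.5417, 0.2406, 0.1099]
tool_rot: [[-0.949, 0.314, -0.0], [0.314, 0.949, -0.001], [-0.0, -0.001, -1.0]]
ft_force: [-5.8, -0.9, 7.0]
grip_width: 0.0147
```

```bash
python3 -c "
from h import *
go([.542,.240,.1098],163);print(env.observe()['wrist_torque'])
im=env.get_image('scene');cv2.imwrite('pics/s7.png',cv2.resize(im[160:270,330:440,::-1],None,fx=5,fy=5,interpolation=cv2.INTER_CUBIC))"
```

```text
t 15.6 pos [0.5417 0.2406 0.1099] yaw 161.71 F [-5.8 -0.9  7. ] w 0.014718314645813059 q [ 12.5  32.3  77.7  -0.1  70.  -59.1]
shift mm [-0.4 -0.5  0.1]
spin -0.0225
[0.09954541 0.66653127 1.67882559]
```

View pics/s7.png

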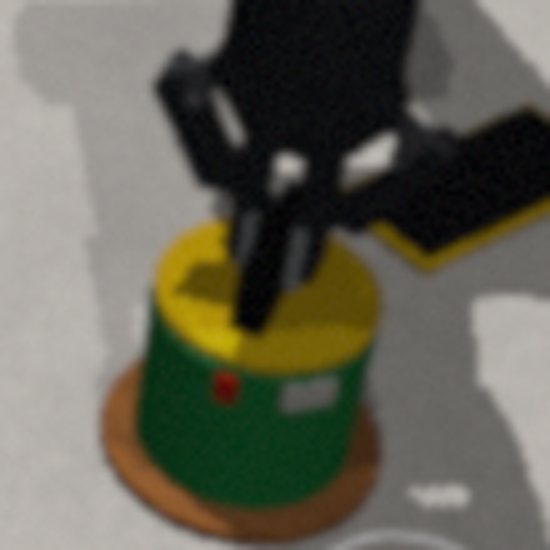

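Emit:
move_arm(moves=[[0,0,-0.5,-0.01],[0,0,-0.8,-0.02],[0,0,-0.8,-0.02]])

```text
time_s: 15.95
position: [0.5418, 0.2406, 0.11]
tool_rot: [[-0.955, 0.298, -0.001], [0.298, 0.955, -0.001], [0.001, -0.001, -1.0]]
ft_force: [-5.7, -1.4, 2.8]
grip_width: 0.0148
```

```bash
python3 -c "
from h import *
go([.542,.240,.1098],163);print(env.observe()['wrist_torque'])"
```

```text
t 15.95 pos [0.5418 0.2406 0.11  ] yaw 162.69 F [-5.7 -1.4  2.8] w 0.01477900321960396 q [ 12.5  32.3  77.7  -0.   70.1 -60.2]
shift mm [-0.3 -0.5  0.2]
spin -0.0055
[0.06690271 0.45428363 0.88601053]
```

Emit:
move_arm(moves=[[0,0,0,0],[0,0,0,0],[0,0,0,0],[0,0,0,0],[0,0,0,0]], grip=0.45)

```text
time_s: 16.45
position: [0.5423, 0.2408, 0.1102]
tool_rot: [[-0.954, 0.298, 0.0], [0.298, 0.954, 0.0], [-0.0, 0.0, -1.0]]
ft_force: [0.0, 0.9, 0.5]
grip_width: 0.0469
```

Emit:
move_arm(moves=[[0,0,-10,0],[0,0,-30,0],[0,0,-55,0],[0,0,-80,0],[0,0,-105,0],[0,0,-120,0],[0,0,-120,0]])

```text
time_s: 17.15
position: [0.5429, 0.241, 0.2331]
tool_rot: [[-0.954, 0.298, 0.005], [0.298, 0.955, 0.001], [-0.005, 0.003, -1.0]]
ft_force: [0.2, 0.4, 1.3]
grip_width: 0.0472
```

```bash
python3 -c "
from h import *
go([.35,.40,.25],163)"
```

```text
t 17.15 pos [0.5429 0.241  0.2331] yaw 162.65 F [0.2 0.4 1.3] w 0.047222819956130625 q [ 12.5  26.1  67.   -0.   86.6 -60.1]
shift mm [231.4  94.3 -17.7]
spin -0.0061
```

Emit:
move_arm(moves=[[20,8,0,0],[50,20,-5,0],[85,35,-8,0],[120,50,-10,0],[155,64,-12,0],[190,78,-15,0],[215,88,-17,0],[231,94,-17,0],[231,94,-17,0],[231,94,-17,0]])

```text
time_s: 18.15
position: [0.349, 0.3994, 0.2466]
tool_rot: [[-0.955, 0.297, -0.001], [0.297, 0.955, -0.001], [0.001, -0.001, -1.0]]
ft_force: [0.2, -0.2, -0.1]
grip_width: 0.047
```

```bash
python3 -c "
from ov import *
for c in ('top','scene'):
    im=env.get_image(c);cv2.imwrite(f'pics/{c}8.png',im[:,:,::-1])
T=cv2.imread('pics/top8.png');Sc=cv2.imread('pics/scene8.png')
cam=Cam('top')
r=Ren(cam,T,(198,232,192,232))
print([best(lambda v:r.cost(lidL(r,v,.067),4),[.542,.2400,np.radians(-17)],(.003,.003,.1))])
v=[.542,.24,np.radians(-17)]
for c,I,b in(('top',T,(190,250,185,245)),('scene',Sc,(190,270,340,420))):
    r0,r1,c0,c1=b;cv2.imwrite(f'pics/p{c}8.png',cv2.resize(I[r0:r1,c0:c1],(400,400),interpolation=cv2.INTER_CUBIC))
    vv=v if c=='top' else [.5446,.24,v[2]]
    overlay(I,c,b,400/(r1-r0),vv,None,.067,f'pics/q{c}8.png')
cv2.imwrite('pics/m8.png',np.hstack([cv2.imread('pics/ptop8.png'),cv2.imread('pics/pscene8.png')]))
cv2.imwrite('pics/n8.png',np.hstack([cv2.imread('pics/qtop8.png')[:400,:400],cv2.imread('pics/qscene8.png')[:400,:400]]))
"
```

```text
[(array([ 0.5407898 ,  0.23841675, -0.27193407]), np.float64(26.001230307928594))]
```

View pics/m8.png

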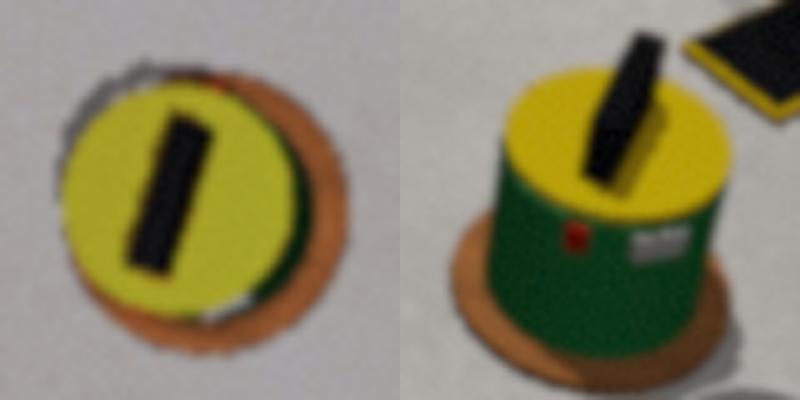

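View pics/n8.png

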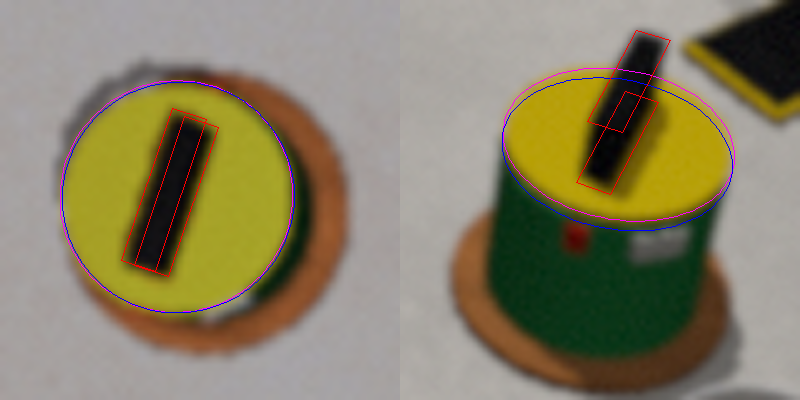

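View pics/top8.png

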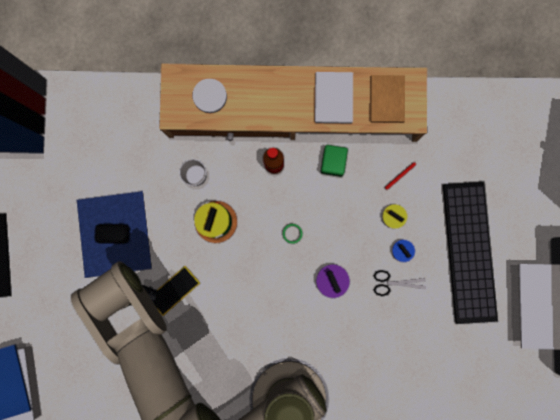

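```bash
python3 -c "
from h import *
print(env.close_job(),env.observe()['time_s'])"
```

```text
the job is handed in; nothing more can be done
the job is handed in; nothing more can be done
```

The green canister is closed with the larger yellow lid, locked against its stop, and the job was handed in at about 18 s of the 58 s allowed.

**What I did**
- I pinched the lid by its bar and set it down with the tabs riding on the white rim. Contact came at a tool height of 125.8 mm, as predicted.
- I turned it clockwise while pressing with about 10 N, until the tabs dropped through the slots.
- I lowered it to its seat, with contact at about 110 mm (109.8 mm expected).
- I turned it clockwise about 40° more, until the wrist torque rose steeply to about 1.7 N m at the stop.
- Then I eased off, let go and backed away.

**Last checks**
- **Seating:** in both final pictures the lid's disc lies flat on the canister's top.
- **Lock angle:** the bar points at the red mark. It measures about −16°, where about −17° was expected, which is within the measuring error.
- **Other things:** the top picture shows nothing else on the desk moved by eye, except that the arm hid part of the phone. The scene picture showed only the corner of the phone nearest the canister.

**Checks that disagreed**
- The two cameras differed by about 3 mm in x for the canister. I used the top camera's value, and the lid went in with no side force.
- The last numerical fit of the lid in the top picture matched poorly. It put the centre 1 to 2 mm off, so I relied on the outline drawn over the picture, the seat height and the stop torque.

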